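# Lay the tall carton down and stow it under the slatted rack

## Task

The tall starch carton is too high to go under the low white slatted rack: push it over near its top so that it lies flat on a broad face, line it up with the rack, and slide it along the shelf through the open end of the rack until it is wholly underneath, sticking out at neither end. Do not lift it off the shelf, and leave the tin on the rack, the aluminium iron rest plate and the navy lint comb where they are.

Things in the scene. Friction and masses are not known exactly. Their poses are not given: they have to be found in the camera images.
- carton: Closed brown carton, blue panel and white disc on both broad faces: 55 mm (x, normal of the broad faces) by 110 mm (y) by 190 mm tall (z), 0.4 to 0.8 kg, loose, origin at the centre of its underside. It stands left or right of the rack, a broad face roughly towards it, up to 0.35 rad askew. Pushed high on the far broad face it tips towards the rack, with room to lie 190 mm long, 55 mm high.
- carton_center (a point): Centre of the carton, 95 mm above its origin along its own z; 27.5 mm above the shelf when it lies on a broad face.
- rack: White rack fixed to the shelf, 178 mm (x) by 230 mm (y), origin on the shelf under its centre. Five top slats along x at z 64 to 70 mm; 64 mm clear below. Both ends (y = +115 and -115 mm) are open, 162 mm between corner legs; bars at x = +85 and -85 mm close the sides. The carton goes in along y by the end nearer it, is at first up to 120 mm out of line, and meets no stop inside.
- tin: Stainless steel tin with a ribbed aluminium screw lid, 72 mm across, 70 mm tall, 0.25 kg, standing loose on top of the rack near its middle. Origin at the centre of its underside. Bystander.
- rest_plate: Aluminium iron rest plate on rubber feet, 110 mm (x) by 200 mm (y), 19 mm high, loose, beyond the work. Origin at the centre of its underside. Bystander.
- lint_comb: Navy plastic lint comb, 45 mm wide, 155 mm long along its own y (from -66 to +88 mm), 14 mm high, loose, beyond the work. Origin on its underside. Bystander.

How it is judged:
By the outcome, as a careful person would: the job done as asked, in the order asked, and still so for the second after the job is handed in, with the robot touching nothing.
It also fails if it takes over 67 s, if anything falls off the work surface, if the arm or the gripper's body presses on something with over 40 N, if the wrist force passes 120 N, or if a joint passes its speed limit or range.

## Robot

A 6-joint arm with a two-finger parallel gripper is mounted at the origin on the work surface. World frame = base frame: x ahead of the robot, y to its left, z up, the work surface at z = 0. Lengths are in m, angles in rad, forces in N, time in s.
With the tool pointing down it reaches from about 0.25 to 0.725 m from the base axis. Payload 9.7 kg.
Tool frame: the origin (TCP) lies at the very end of the fingers, on their centre line; the grasp point (between the pads) lies 19 mm behind it; z points along the fingers, y is the line along which they close (so a half turn about z gives the same grasp; the last joint's range is limited). The gripper opens to 85 mm and grips with 20 to 120 N. Pads are 22 mm wide; open, the fingers measure 114 mm over their backs; the gripper's body (76 mm by 85 mm) begins 54 mm behind the grasp point. The pads swing forward as they close: fully open they stand 13 mm farther back than shut.
Start: joints at [1.323, 0.087, 0.176, 1.66, 0, 1.571], TCP at [0.135, 0.533, 0.231] pointing down, gripper open.
Joint ranges: [-3.13, 3.13], [-0.85, 1.81], [-1.15, 1.24], [-2.2, 2.28], [-1.44, 1.52], [-3.14, 3.14]. Speed limits (rad/s): [2.22, 2.22, 2.57, 3.14, 3.14, 3.14].

## Interface

Orientations are given as a unit quaternion [x, y, z, w].
In Python, from station import r, probe_bus, grab_frame, finish_job gives the robot as it stands (r), with the cameras as plain functions, the job as plain functions and the readings (probe_bus).
- The arm moves only by the shell command python3 shift.py 'ROWS' [FORCE]. ROWS is rows parted by semicolons, their numbers by spaces, 1 to 20 of them, each of 7 numbers: dx, dy, dz in m, then a rotation vector rx, ry, rz in rad, then the opening from 0.0 (shut) to 1.0 (fully open); each row is the pose to reach, as a shift and turn from the pose commanded when the command began, along the tool's axes at that moment; what a row does not reach only later rows make up. A row lasts 1/10 s, in which the tool goes at most 0.05 m and 0.15 rad, less where a joint would pass 70% of its speed; a pose out of reach is approached as far as the arm can. The fingers move at their own pace and stop on an object; FORCE is the grip in N (left out, the last holds). Time passes only in rows, so rows that do not move let the fingers close. It prints the time, the measured TCP pose, the force, the opening and the grip force at its end.
- probe_bus.get_state(): the state, without advancing time (a new reading comes with each control period).
- grab_frame(name): name is "scene" or "side" or "wrist"; returns a dict with "frame" (384x512x3 uint8, red, green, blue), "depth" (384x512 float32, m along the optical axis (not along the pixel's ray), 0 where there is no reading), "fx", "fy", "cx", "cy" (pixels), "dist" ([k1, k2, p1, p2, k3] as OpenCV has them; the pictures are not rectified), "xyz" and "rotation" of the camera in the world. Camera axes: x right, y up, looking along -z (the intrinsics and any distortion apply to the point x, -y, -z); pixel columns grow to the right and rows downward; lengths in m; the calibration is good to about 2 mm. A picture is of the moment at which its call begins.
- finish_job(): hands the job in; it is judged then, once.
The state is a dict: "time": time; "q": joint angles; "qvel": joint speeds; "joint_torque": joint torques, N m; "position": TCP position; "ee_rot": TCP orientation; "wrist_force": force on the tool from outside, world axes, zero at the start; "moment": the same for the moment, N m; "gripper_width": opening from 0.0 (shut) to 1.0 (fully open); "grip_force": force on a finger pad.
Only numpy, scipy, OpenCV 4.12 (cv2) and the standard library are available. Lean on these libraries where they do the work, as an engineer would, in place of code of your own. Each camera call takes 0.05 s, during which the arm holds its last target. There are 200 camera calls.

## Working session

There is one attempt and no reset: what is moved stays moved. The work goes in short steps, Python scripts to look and compute and a shell command to move; the robot and the scene stay as the last step left them, time stands still between calls to the robot, and variables do not carry over. Pictures are saved under pics/ and viewed, at most 10 in all, crops included, and the job is handed in when it is done.

```bash
ls; mkdir -p pics
cat > h.py <<'E'
import numpy as np, cv2
from station import r, probe_bus, grab_frame, finish_job
from scipy.spatial.transform import Rotation as R
def cam(n):
    f=grab_frame(n); rot=np.array(f["rotation"],float)
    f["Rm"]=rot if rot.shape==(3,3) else R.from_quat(rot).as_matrix()
    f["K"]=np.array([[f["fx"],0,f["cx"]],[0,f["fy"],f["cy"]],[0,0,1.]]); return f
def rays(f,uv):
    p=cv2.undistortPoints(np.array(uv,float).reshape(-1,1,2),f["K"],np.array(f["dist"],float)).reshape(-1,2)
    return np.c_[p[:,0],-p[:,1],-np.ones(len(p))]@f["Rm"].T
def onplane(f,uv,z):
    d=rays(f,uv); o=np.array(f["xyz"]); return o+d*((z-o[2])/d[:,2])[:,None]
def bydepth(f,uv):
    uv=np.array(uv).reshape(-1,2); d=rays(f,uv); z=f["depth"][uv[:,1].astype(int),uv[:,0].astype(int)]
    return np.array(f["xyz"])+d*z[:,None]
E
python3 - <<'E'
from h import *
ims=[]
for n in ["scene","side"]:
    f=cam(n); print(n,f["xyz"],f["Rm"].round(3).tolist(),f["fx"],f["dist"],(f["depth"]>0).mean())
    cv2.imwrite(f"pics/{n}0.png",f["frame"][:,:,::-1])
s=probe_bus.get_state(); print(s)
E
```

```text
pics
shift.py
station.py
scene [ 1.00332995 -0.29560831  0.66291674] [[0.677, -0.568, 0.467], [0.736, 0.521, -0.433], [0.003, 0.637, 0.771]] 357.03353979020017 [-0.11226834  0.          0.          0.          0.        ] 0.9961649576822916
side [ 0.26357357 -0.39087497  0.63020713] [[0.728, 0.482, -0.488], [-0.686, 0.509, -0.521], [-0.003, 0.713, 0.701]] 351.90210125300024 [-0.08159587  0.          0.          0.          0.        ] 0.9961090087890625
{'time': 0.1, 'q': array([ 1.32299881e+00,  8.74091446e-02,  1.75190654e-01,  1.65984070e+00,
       -8.80625707e-06,  1.57080390e+00]), 'qvel': array([ 0.00085852, -0.00183368,  0.00335561, -0.00088327, -0.00274965,
       -0.00137561]), 'joint_torque': array([ 4.66730773e-05, -5.21558690e+01,  4.65653694e+01,  1.60767505e-02,
        2.69137178e-05, -6.93927859e-06]), 'position': array([0.13484399, 0.53297597, 0.23064009]), 'ee_rot': array([ 1.23585738e-01,  9.92333697e-01, -6.27134261e-04, -7.36616541e-05]), 'wrist_force': array([ 0.52905705,  0.56646035, -0.16926795]), 'moment': array([-0.00607314, -0.02529586,  0.00715135]), 'grip_force': 0.0, 'gripper_width': 0.9978518026181316}
```

View pics/scene0.png

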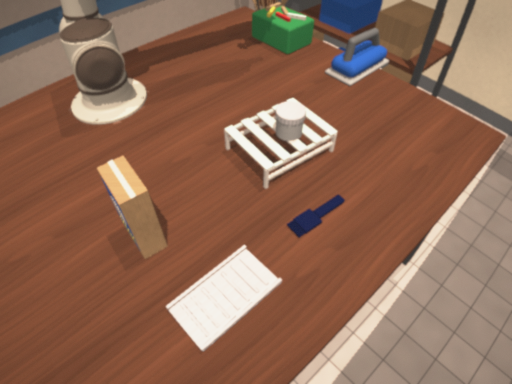

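View pics/side0.png

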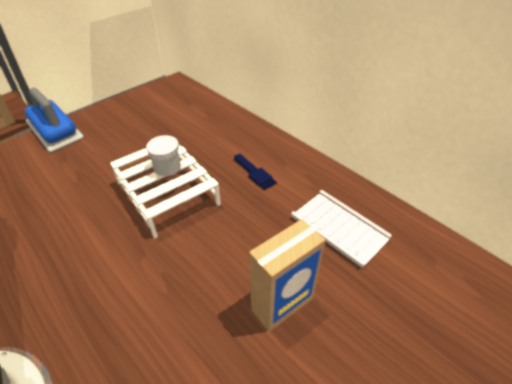

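The scene view shows the carton at about (130,205) px, with the rack at (280,140) and the tin on it. The lint comb is at (315,215) and the plate at (225,295). The side view shows the carton at (287,270) with its blue face towards the camera, and the rack at (165,185). The carton therefore stands on the -y side of the rack.

```bash
cat > meas.py <<'E'
from h import *
def cloud(f):
    v,u=np.mgrid[0:384,0:512]; uv=np.c_[u.ravel(),v.ravel()]; return bydepth(f,uv).reshape(384,512,3)
def rect(mask,P):
    p=P[mask][:,:2].astype(np.float32)*1000
    (c,s,a)=cv2.minAreaRect(p); return np.round(c,1),np.round(s,1),round(a,1),len(p),np.median(P[mask][:,2]).round(4)
def blobs(mask,P,mina=60):
    n,l,st,c=cv2.connectedComponentsWithStats(mask.astype(np.uint8))
    for i in range(1,n):
        if st[i,4]>=mina: print("  px",c[i].round(0),rect(l==i,P))
E
python3 - <<'E'
from meas import *
for n in ["scene","side"]:
    f=cam(n); P=cloud(f); z=P[...,2]; near=(P[...,0]>0.15)&(abs(P[...,1])<0.8)&(P[...,0]<1)
    hsv=cv2.cvtColor(f["frame"],cv2.COLOR_RGB2HSV)
    white=(hsv[...,1]<60)&(hsv[...,2]>120)
    print(n,"tabletop z",np.median(z[near&(z<0.03)]).round(4))
    print(" carton top"); blobs(near&(z>.183)&(z<.2),P)
    print(" carton+rack/all >.1"); blobs(near&(z>.025)&(z<.18),P,150)
    print(" rack top"); m=near&(z>.062)&(z<.076)&white; print(rect(m,P)); blobs(m,P,40)
    print(" tin top"); blobs(near&(z>.12)&(z<.15)&white,P)
    print(" navy"); blobs(near&(hsv[...,0]>105)&(hsv[...,0]<130)&(hsv[...,1]>120)&(hsv[...,2]<130)&(z<.03),P)
    print(" plate"); blobs(near&white&(z<.03),P,200)
E
```

```text
scene tabletop z -0.0018
 carton top
  px [122. 180.] (array([ 524.5, -183.2]), array([ 55.9, 112.1]), 84.1, 1364, np.float64(0.1881))
 carton+rack/all >.1
  px [295.  31.] (array([177.8, 675.2]), array([ 55.4, 144.4]), 0.1, 883, np.float64(0.0759))
  px [357.  54.] (array([424.8, 712.4]), array([ 99.1, 175.1]), 0.8, 1358, np.float64(0.0591))
  px [282. 135.] (array([532. , 231.9]), array([230.6, 181.6]), 83.4, 3769, np.float64(0.0682))
  px [140. 221.] (array([ 539.6, -205.5]), array([114. ,  50.1]), 24.1, 1687, np.float64(0.1139))
 rack top
(array([513.5,  69.5]), array([556.7, 181.5]), 83.7, 2042, np.float64(0.0681))
  px [320. 123.] (array([565.1, 331.3]), array([ 26.3, 136.6]), 82.9, 274, np.float64(0.0673))
  px [267. 119.] (array([481.6, 234.4]), array([36.1, 83. ]), 71.3, 166, np.float64(0.0679))
  px [269. 142.] (array([528.8, 212.5]), array([192.1, 181.5]), 84.0, 1544, np.float64(0.0683))
 tin top
  px [363.  35.] (array([424.5, 728.8]), array([141.6,  16.8]), 88.5, 137, np.float64(0.1275))
  px [290. 113.] (array([554.2, 237.8]), array([69.6, 72.6]), 15.4, 567, np.float64(
[... 918 characters left out ...]
.float64(0.0705))
  px [162. 182.] (array([529.6, 232.2]), array([233.6, 178.7]), 83.5, 2467, np.float64(0.0705))
 tin top
  px [40. 96.] (array([418.6, 727.3]), array([ 19.5, 142.8]), 1.0, 143, np.float64(0.1308))
  px [162. 148.] (array([549.5, 237.9]), array([71.2, 69.8]), 0.4, 624, np.float64(0.1408))
  px [296. 278.] (array([ 519.2, -211.1]), array([ 2.6, 62. ]), 83.0, 217, np.float64(0.1326))
 navy
  px [256. 173.] (array([741.4, 137.4]), array([141.9,  39. ]), 83.4, 380, np.float64(0.0131))
 plate
  px [ 59. 140.] (array([420.7, 707.3]), array([114.1, 183.9]), 0.1, 318, np.float64(0.0116))
  px [343. 228.] (array([ 761.9, -138.5]), array([132.1, 207.5]), 0.9, 3387, np.float64(0.0127))
```

Both views agree:

| Item | Position (mm) | Direction or offset |
|---|---|---|
| Rack | (531, 232) | Its y axis points at 83.5° |
| Carton | (523, -183) | Broad-face normal at 84.1°; 413 mm out along the rack axis, 39 mm off line in rack +x |

I'll move behind the carton with tool x along the rack axis and tool y along rack x.

```bash
cat >> h.py <<'E'
O=np.array([.531,.2318,0]); A=np.array([.1132,.9936,0]); Px=np.array([.9936,-.1132,0])
def rk(al,pe,z): return O+A*al+Px*pe+[0,0,z]
Rdown=np.c_[A,Px,[0,0,-1]]
def where():
    s=probe_bus.get_state(); d=s["position"]-O
    print("along %.4f perp %.4f z %.4f"%(d@A,d@Px,d[2]),"F",s["wrist_force"].round(1),"t",s["time"],"q",s["q"].round(2)); return s
def rows(al,pe,z,Rt=Rdown):
    s=where(); Rc=R.from_quat(s["ee_rot"]).as_matrix()
    print("shift",(Rc.T@(rk(al,pe,z)-s["position"])).round(4),R.from_matrix(Rc.T@Rt).as_rotvec().round(4))
E
python3 -c "
from h import *
rows(-.5,.039,.26)"
```

```text
along 0.2545 perp -0.4277 z 0.2309 F [-1.   0.5  0.3] t 0.2 q [ 1.32  0.09  0.18  1.66 -0.    1.57]
shift [-0.5636 -0.6852 -0.0286] [-6.0000e-04  6.0000e-04  1.4364e+00]
```

```bash
R="-0.5636 -0.6852 -0.029 0 0 1.436 0.6"; python3 shift.py '0 0 -0.029 0 0 0 0.6; -0.5636 -0.6852 -0.029 0 0 1.436 0.6; -0.5636 -0.6852 -0.029 0 0 1.436 0.6; -0.5636 -0.6852 -0.029 0 0 1.436 0.6; -0.5636 -0.6852 -0.029 0 0 1.436 0.6; -0.5636 -0.6852 -0.029 0 0 1.436 0.6; -0.5636 -0.6852 -0.029 0 0 1.436 0.6; -0.5636 -0.6852 -0.029 0 0 1.436 0.6; -0.5636 -0.6852 -0.029 0 0 1.436 0.6; -0.5636 -0.6852 -0.029 0 0 1.436 0.6; -0.5636 -0.6852 -0.029 0 0 1.436 0.6; -0.5636 -0.6852 -0.029 0 0 1.436 0.6; -0.5636 -0.6852 -0.029 0 0 1.436 0.6; -0.5636 -0.6852 -0.029 0 0 1.436 0.6; -0.5636 -0.6852 -0.029 0 0 1.436 0.6; -0.5636 -0.6852 -0.029 0 0 1.436 0.6; -0.5636 -0.6852 -0.029 0 0 1.436 0.6; -0.5636 -0.6852 -0.029 0 0 1.436 0.6; -0.5636 -0.6852 -0.029 0 0 1.436 0.6; -0.5636 -0.6852 -0.029 0 0 1.436 0.6' 30
python3 -c "
from h import *
rows(-.5,.039,.165)"
```

```text
time: 2.2
position: [0.5141, -0.2729, 0.2576]
ee_rot: [0.747, 0.665, -0.001, -0.001]
wrist_force: [-0.2, -0.2, -0.9]
gripper_width: 0.599
grip_force: 0.0
along -0.5034 perp 0.0403 z 0.2576 F [-0.2 -0.2 -0.9] t 2.2 q [-0.49  0.18  0.33  1.72 -0.    1.2 ]
shift [ 0.0033 -0.0011  0.0926] [-0.0029 -0.0006 -0.0028]
```

```bash
python3 shift.py '0 0 0.04 0 0 0 0.6; 0 0 0.08 0 0 0 0.6; 0 0 0.097 0 0 0 0.6; 0 0 0.097 0 0 0 0.6; 0.02 0 0.097 0 0 0 0.6; 0.04 0 0.097 0 0 0 0.6; 0.05 0 0.097 0 0 0 0.6; 0.06 0 0.097 0 0 0 0.6; 0.07 0 0.097 0 0 0 0.6; 0.07 0 0.097 0 0 0 0.6'
python3 - <<'E'
from meas import *
where(); f=cam("side"); P=cloud(f); z=P[...,2]; cv2.imwrite("pics/side1.png",f["frame"][:,:,::-1])
blobs((z>.185)&(z<.205)&(P[...,1]<0)&(P[...,1]>-.3)&(P[...,0]>.3)&(P[...,0]<.8),P)
E
```

```text
time: 3.2
position: [0.5213, -0.1988, 0.1637]
ee_rot: [0.746, 0.666, 0.0, 0.0]
wrist_force: [-0.2, -0.7, 0.3]
gripper_width: 0.606
grip_force: 0.0
along -0.4290 perp 0.0392 z 0.1637 F [-0.2 -0.7  0.3] t 3.2 q [-0.36  0.09  0.05  1.53  0.    1.32]
  px [255. 243.] (array([ 505.5, -152.9]), array([55.7, 71.6]), 84.6, 468, np.float64(0.1906))
  px [308. 242.] (array([ 551. , -199.3]), array([14.2, 28.6]), 1.9, 119, np.float64(0.1944))
  px [281. 266.] (array([ 485.8, -203.2]), array([ 5.2, 16.4]), 46.7, 76, np.float64(0.1936))
```

View pics/side1.png

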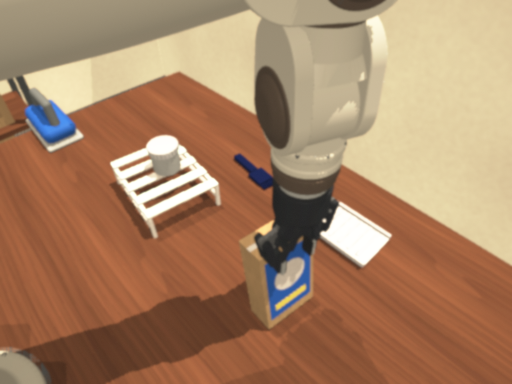

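The side view shows both fingertips on the blue face at about (275,255) px. The carton's base is still at (270,325), so it is tipping rather than sliding. I'll continue.

```bash
python3 shift.py '0.008 0 0 0 0 0 0.6; 0.016 0 0 0 0 0 0.6; 0.024 0 0 0 0 0 0.6; 0.032 0 0 0 0 0 0.6; 0.038 0 0 0 0 0 0.6; 0.038 0 0 0 0 0 0.6; 0.038 0 0 0 0 0 0.6; 0.038 0 0 0 0 0 0.6; 0.038 0 0 0 0 0 0.6; 0.038 0 0 0 0 0 0.6'
python3 - <<'E'
from meas import *
where()
for n in ["side","scene"]:
    f=cam(n); P=cloud(f); z=P[...,2]; cv2.imwrite(f"pics/{n}2.png",f["frame"][:,:,::-1])
    blobs((z>.045)&(z<.062)&(P[...,1]<.12)&(P[...,1]>-.3)&(P[...,0]>.3)&(P[...,0]<.8),P)
E
```

```text
time: 4.25
position: [0.5253, -0.1622, 0.1632]
ee_rot: [0.746, 0.666, -0.0, -0.0]
wrist_force: [0.3, 0.4, -0.1]
gripper_width: 0.605
grip_force: 0.0
along -0.3921 perp 0.0390 z 0.1632 F [ 0.3  0.4 -0.1] t 4.25 q [-0.3   0.07  0.03  1.53 -0.    1.38]
  px [241. 251.] (array([535.6, -52. ]), array([192.1, 111.6]), 83.5, 3615, np.float64(0.056))
  px [192. 195.] (array([537.7, -51.2]), array([191.5, 113.8]), 83.7, 3406, np.float64(0.0535))
```

View pics/scene2.png

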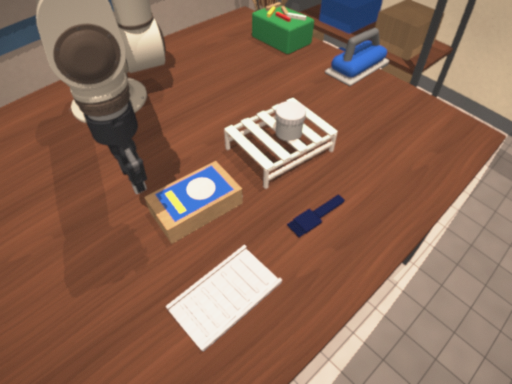

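The carton lies flat with its blue panel up and is centred at (537,-52) mm at 83.6°, parallel to the rack. It is still 38 mm off line in rack +x. Next I'll push it sideways with the open fingers turned 90°.

```bash
python3 shift.py '0.111 0.111 -0.02 0 0 -1.571 0.9; 0.111 0.111 -0.02 0 0 -1.571 0.9; 0.111 0.111 -0.02 0 0 -1.571 0.9; 0.111 0.111 -0.02 0 0 -1.571 0.9; 0.111 0.111 -0.02 0 0 -1.571 0.9; 0.111 0.111 -0.02 0 0 -1.571 0.9; 0.111 0.111 -0.02 0 0 -1.571 0.9; 0.111 0.111 -0.02 0 0 -1.571 0.9; 0.111 0.111 -0.02 0 0 -1.571 0.9; 0.111 0.111 -0.02 0 0 -1.571 0.9; 0.111 0.111 -0.02 0 0 -1.571 0.9; 0.111 0.111 -0.02 0 0 -1.571 0.9; 0.111 0.111 0.03 0 0 -1.571 0.9; 0.111 0.111 0.08 0 0 -1.571 0.9'
python3 -c "
from h import *
rows(-.281,.14,.015,np.c_[-Px,A,[0,0,-1]])"
```

```text
time: 5.75
position: [0.6494, -0.0644, 0.0837]
ee_rot: [0.058, 0.998, -0.0, 0.002]
wrist_force: [0.1, -0.4, -1.4]
gripper_width: 0.902
grip_force: 0.0
along -0.2809 perp 0.1512 z 0.0837 F [ 0.1 -0.4 -1.4] t 5.75 q [-0.1   0.32  0.16  1.41 -0.    0.02]
shift [ 0.0114 -0.0001  0.0687] [ 0.      0.0043 -0.0022]
```

```bash
python3 shift.py '0 0 0.035 0 0 0 0.9; 0 0 0.068 0 0 0 0.9; 0 0 0.068 0 0 0 0.9; 0.02 0 0.068 0 0 0 0.9; 0.04 0 0.068 0 0 0 0.9; 0.05 0 0.068 0 0 0 0.9; 0.06 0 0.068 0 0 0 0.9; 0.07 0 0.068 0 0 0 0.9; 0.08 0 0.068 0 0 0 0.9; 0.08 0 0.068 0 0 0 0.9'
cat > look.py <<'E'
from meas import *
import sys
where()
for n in ["side","scene"]:
    f=cam(n); P=cloud(f); z=P[...,2]; cv2.imwrite(f"pics/{n}{sys.argv[1]}.png",f["frame"][:,:,::-1])
    hsv=cv2.cvtColor(f["frame"],cv2.COLOR_RGB2HSV); m=(hsv[...,1]>50)|(f["depth"]<0)
    d=P-O; al=d@A; pe=d@Px
    m=(z>.045)&(z<.062)&(al<-.02)&(al>-.45)&(abs(pe)<.12)&((hsv[...,1]>70)|(al<-.13))
    k,l,st,_=cv2.connectedComponentsWithStats(m.astype(np.uint8)); m=l==1+st[1:,4].argmax()
    c,s,a=cv2.minAreaRect(np.c_[al[m],pe[m]].astype(np.float32)*1000)
    print(n,"carton along/perp",np.round(c,1),"size",np.round(s,1),"ang",round(a,1))
E
python3 look.py 3
```

```text
time: 6.75
position: [0.5688, -0.0552, 0.0167]
ee_rot: [0.057, 0.998, -0.0, 0.001]
wrist_force: [0.0, -0.1, 0.0]
gripper_width: 0.902
grip_force: 0.0
along -0.2809 perp 0.0700 z 0.0167 F [ 0.  -0.1  0. ] t 6.75 q [-0.1   0.16 -0.16  1.25  0.    0.02]
side carton along/perp [-281.    13.2] size [132.7 192.9] ang 89.8
scene carton along/perp [-329.     4.1] size [113.5  93. ] ang 89.6
```

The carton is square to the rack and within about 3 mm of its centre line. I'll back off, go round behind it and tilt the tool 0.85 rad forward, so the fingertips can follow it under the end slat.

```bash
python3 shift.py '-0.03 0 0 0 0 0 0.6; -0.03 0 -0.05 0 0 0 0.6; -0.03 0 -0.1 0 0 0 0.6; -0.03 0 -0.13 0 0 0 0.6; -0.03 0 -0.13 0 0 0 0.6'
python3 look.py 4; python3 -c "
from h import *
Rt=Rdown@R.from_rotvec([0,.85,0]).as_matrix()
rows(-.45,.003,.14,Rt)"
```

```text
time: 7.35
position: [0.6008, -0.0588, 0.1506]
ee_rot: [0.056, 0.998, -0.0, 0.004]
wrist_force: [-0.2, -0.1, -0.1]
gripper_width: 0.606
grip_force: 0.0
along -0.2808 perp 0.1023 z 0.1506 F [-0.2 -0.1 -0.1] t 7.35 q [-0.1   0.19  0.14  1.51  0.    0.02]
side carton along/perp [-281.2    2.7] size [111.5 191.8] ang 89.7
scene carton along/perp [-280.6    5.7] size [191.1 112.7] ang 0.6
along -0.2809 perp 0.1005 z 0.1455 F [ 0.4  0.  -0.6] t 7.45 q [-0.1   0.2   0.13  1.51  0.    0.02]
shift [ 0.0976 -0.1691  0.0055] [-0.6635  0.6643  1.4677]
```

```bash
python3 shift.py '0.0976 -0.169 0 -0.6635 0.6643 1.4677 0.6; 0.0976 -0.169 0 -0.6635 0.6643 1.4677 0.6; 0.0976 -0.169 0 -0.6635 0.6643 1.4677 0.6; 0.0976 -0.169 0 -0.6635 0.6643 1.4677 0.6; 0.0976 -0.169 0 -0.6635 0.6643 1.4677 0.6; 0.0976 -0.169 0 -0.6635 0.6643 1.4677 0.6; 0.0976 -0.169 0 -0.6635 0.6643 1.4677 0.6; 0.0976 -0.169 0 -0.6635 0.6643 1.4677 0.6; 0.0976 -0.169 0 -0.6635 0.6643 1.4677 0.6; 0.0976 -0.169 0 -0.6635 0.6643 1.4677 0.6; 0.0976 -0.169 0 -0.6635 0.6643 1.4677 0.6; 0.0976 -0.169 0 -0.6635 0.6643 1.4677 0.6; 0.0976 -0.169 0 -0.6635 0.6643 1.4677 0.6; 0.0976 -0.169 0 -0.6635 0.6643 1.4677 0.6'
python3 -c "
from h import *
Rt=Rdown@R.from_rotvec([0,.85,0]).as_matrix()
rows(-.45,.004,.018,Rt)
rows(-.25,.004,.018,Rt)
rows(-.12,.004,.018,Rt)"
```

```text
time: 8.85
position: [0.4821, -0.2154, 0.1442]
ee_rot: [0.679, 0.607, 0.307, -0.275]
wrist_force: [-0.0, 0.2, -0.1]
gripper_width: 0.599
grip_force: 0.0
along -0.4499 perp 0.0021 z 0.1442 F [-0.   0.2 -0.1] t 8.85 q [-0.75  0.48  0.26  1.94  0.65  0.73]
shift [-0.0949  0.0021  0.0832] [-0.0024 -0.0001  0.0003]
along -0.4499 perp 0.0021 z 0.1442 F [-0.   0.2 -0.1] t 8.85 q [-0.75  0.48  0.26  1.94  0.65  0.73]
shift [0.037  0.0025 0.2335] [-0.0024 -0.0001  0.0003]
along -0.4499 perp 0.0021 z 0.1442 F [-0.   0.2 -0.1] t 8.85 q [-0.75  0.48  0.26  1.94  0.65  0.73]
shift [0.1228 0.0028 0.3311] [-0.0024 -0.0001  0.0003]
```

```bash
python3 shift.py '-0.032 0.002 0.028 0 0 0 0.6; -0.064 0.002 0.056 0 0 0 0.6; -0.095 0.002 0.083 0 0 0 0.6; -0.095 0.002 0.083 0 0 0 0.6'; python3 shift.py '0.02 0 0.0225 0 0 0 0.6; 0.033 0 0.0375 0 0 0 0.6; 0.043 0 0.049 0 0 0 0.6; 0.053 0 0.0603 0 0 0 0.6; 0.066 0 0.0751 0 0 0 0.6; 0.066 0 0.0751 0 0 0 0.6'; python3 look.py 5
```

```text
time: 9.25
position: [0.4827, -0.214, 0.0146]
ee_rot: [0.679, 0.606, 0.306, -0.278]
wrist_force: [0.2, 0.6, 0.7]
gripper_width: 0.601
grip_force: 0.0
time: 9.85
position: [0.4962, -0.1155, 0.0207]
ee_rot: [0.679, 0.608, 0.307, -0.274]
wrist_force: [0.5, 0.7, 0.4]
gripper_width: 0.601
grip_force: 0.0
along -0.3490 perp 0.0047 z 0.0207 F [0.5 0.7 0.4] t 9.85 q [-0.61  0.41 -0.07  1.58  0.72  0.88]Traceback (most recent call last):
  File "look.py", line 9, in <module>
    k,l,st,_=cv2.connectedComponentsWithStats(m.astype(np.uint8)); m=l==1+st[1:,4].argmax()
                                                                          ~~~~~~~~~~~~~~~^^
ValueError: attempt to get argmax of an empty sequence
```

View pics/side5.png

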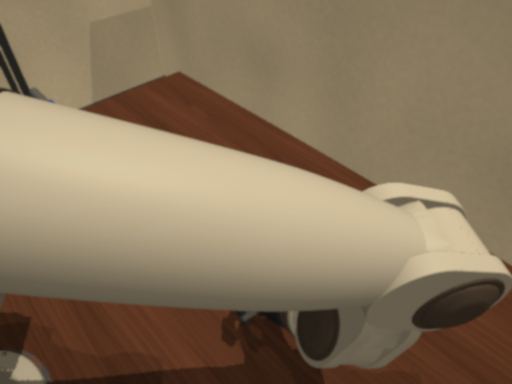

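The arm blocks the side view, so I'll use the scene camera.

```bash
sed -i 's/^for n in .*/for n in sys.argv[2:]:/' look.py; python3 look.py 6 scene
```

```text
along -0.3498 perp 0.0046 z 0.0203 F [ 0.1 -1.3  0.2] t 9.9 q [-0.61  0.41 -0.07  1.58  0.72  0.88]
scene carton along/perp [-248.6    3.9] size [191.7 115.2] ang 0.4
```

View pics/scene6.png

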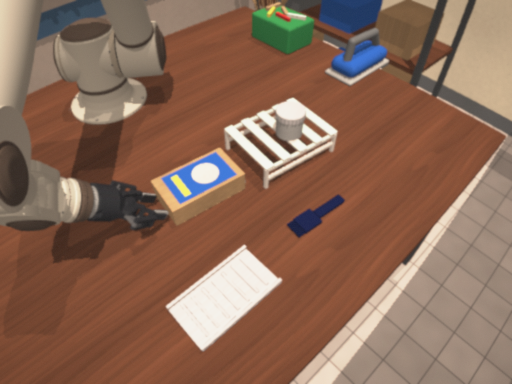

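The scene view shows both fingers on the end face at (155,210) px. The carton is centred at along -249 mm, perp +4 mm, and is aligned. The contact point is 6 mm ahead of the TCP, and the carton has 249 mm to go. I'll push 190 mm first, then check.

```bash
python3 shift.py '0.0132 0 0.015 0 0 0 0.6; 0.0264 0 0.03 0 0 0 0.6; 0.0396 0 0.0451 0 0 0 0.6; 0.0528 0 0.0601 0 0 0 0.6; 0.066 0 0.0751 0 0 0 0.6; 0.0792 0 0.0902 0 0 0 0.6; 0.0924 0 0.1052 0 0 0 0.6; 0.1056 0 0.1202 0 0 0 0.6; 0.1188 0 0.1352 0 0 0 0.6; 0.1254 0 0.1427 0 0 0 0.6; 0.1254 0 0.1427 0 0 0 0.6'; python3 look.py 7 scene
```

```text
time: 11.05
position: [0.5172, 0.0723, 0.0194]
ee_rot: [0.679, 0.607, 0.307, -0.275]
wrist_force: [-1.1, -0.1, -0.0]
gripper_width: 0.6
grip_force: 0.0
along -0.1601 perp 0.0044 z 0.0194 F [-1.1 -0.1 -0. ] t 11.05 q [-0.28  0.17 -0.35  1.24  0.83  1.32]
scene carton along/perp [-131.4    4. ] size [111.5  51.8] ang 89.1
```

View pics/scene7.png

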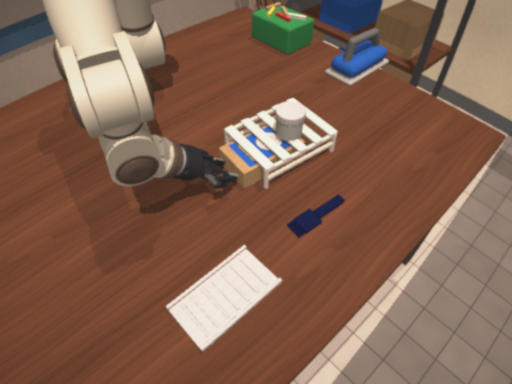

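The carton is in straight, perp +4 mm, with its rear end at along -156 mm. I'll push another 59 mm slowly in two parts.

```bash
python3 shift.py '0.0066 0 0.0075 0 0 0 0.6; 0.0132 0 0.015 0 0 0 0.6; 0.0198 0 0.0225 0 0 0 0.6; 0.0264 0 0.03 0 0 0 0.6; 0.0264 0 0.03 0 0 0 0.6' && python3 shift.py '0.0066 0 0.0075 0 0 0 0.6; 0.0125 0 0.0143 0 0 0 0.6; 0.0125 0 0.0143 0 0 0 0.6; 0.0125 0 0.0143 0 0 0 0.6'; python3 -c "
from meas import *
where(); f=cam('scene'); cv2.imwrite('pics/scene8.png',cv2.resize(f['frame'][80:220,180:380,::-1],None,fx=4,fy=4))"
```

```text
time: 11.6
position: [0.5217, 0.1116, 0.0192]
ee_rot: [0.68, 0.607, 0.307, -0.275]
wrist_force: [0.4, -0.0, -0.9]
gripper_width: 0.602
grip_force: 0.0
time: 12.0
position: [0.5237, 0.1303, 0.019]
ee_rot: [0.68, 0.607, 0.307, -0.275]
wrist_force: [0.2, -1.1, 0.1]
gripper_width: 0.601
grip_force: 0.0
along -0.1017 perp 0.0042 z 0.0190 F [ 0.2 -1.1  0.1] t 12.0 q [-0.16  0.11 -0.41  1.11  0.85  1.49]
```

View pics/scene8.png

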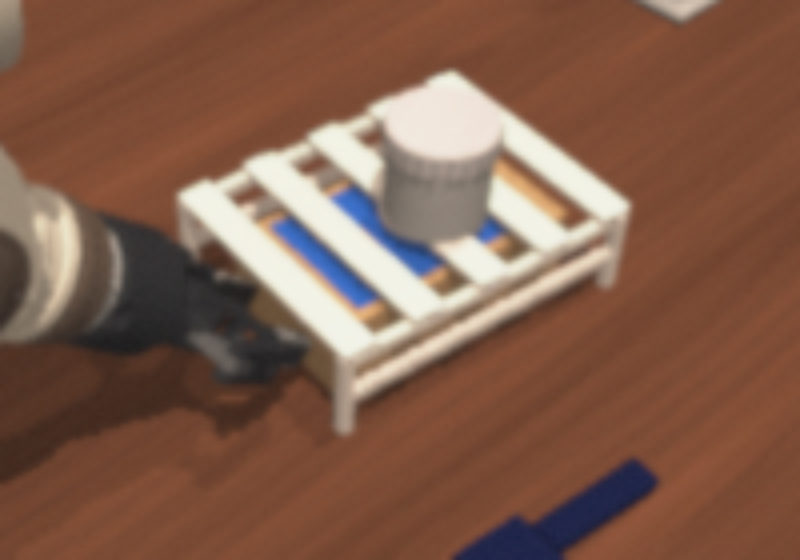

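The carton is under the rack and the fingertips have just reached the end slat. The tin hasn't moved. I'll withdraw straight back, rise and verify.

```bash
python3 shift.py '-0.02 0 -0.0225 0 0 0 0.6; -0.046 0 -0.0525 0 0 0 0.6; -0.079 0 -0.09 0 0 0 0.6; -0.112 0 -0.1275 0 0 0 0.6; -0.132 0 -0.15 0 0 0 0.6; -0.165 0 -0.188 0 0 0 0.6; -0.165 0 -0.188 0 0 0 0.6; -0.132 0 -0.226 0 0 0 0.6; -0.1 0 -0.264 0 0 0 0.6; -0.067 0 -0.3 0 0 0 0.6; -0.067 0 -0.3 0 0 0 0.6; -0.067 0 -0.3 0 0 0 0.6; -0.067 0 -0.3 0 0 0 0.6'
python3 - <<'E'
from meas import *
where()
for n in ["scene","side"]:
    f=cam(n); P=cloud(f); z=P[...,2]; d=P-O; al=d@A; pe=d@Px
    near=(P[...,0]>.3)&(P[...,0]<.9)&(abs(P[...,1])<.4)
    hsv=cv2.cvtColor(f["frame"],cv2.COLOR_RGB2HSV); white=(hsv[...,1]<60)&(hsv[...,2]>120)
    for nm,m in [("top",near&(z>.049)&(z<.059)&(hsv[...,1]>60)&(abs(pe)<.075)),("tin",near&(z>.12)&(z<.15)&(al>-.1)),("rack",near&(z>.064)&(z<.074)&white&(al>-.13))]:
        if m.sum()>20: print(n,nm,m.sum(),"along",np.percentile(al[m],[1,99]).round(4),"perp",np.percentile(pe[m],[1,99]).round(4),rect(m,P)[0])
    blobs(near&(hsv[...,0]>105)&(hsv[...,0]<130)&(hsv[...,1]>120)&(hsv[...,2]<130)&(z<.03)&(P[...,0]>.65),P)
    blobs(near&white&(z<.03)&(P[...,0]>.65),P,300)
    cv2.imwrite(f"pics/{n}9.png",cv2.resize(f["frame"][60:260,60:380,::-1],(800,500)))
E
```

```text
time: 13.35
position: [0.4932, -0.1371, 0.1658]
ee_rot: [0.68, 0.606, 0.307, -0.275]
wrist_force: [0.4, -0.7, 0.1]
gripper_width: 0.601
grip_force: 0.0
along -0.3709 perp 0.0042 z 0.1658 F [ 0.4 -0.7  0.1] t 13.35 q [-0.64  0.35  0.13  1.88  0.71  0.85]
scene top 545 along [-0.0794  0.0888] perp [-0.0497  0.0603] [536.  235.2]
scene tin 568 along [-0.0258  0.042 ] perp [-0.0112  0.0566] [553.9 238.4]
scene rack 1879 along [-0.114  0.113] perp [-0.0866  0.0894] [531.2 232.2]
  px [312. 217.] (array([748. , 138.5]), array([144.6,  41.1]), 84.3, 645, np.float64(0.0103))
  px [222. 297.] (array([ 750.6, -139. ]), array([121.4, 207.9]), 0.6, 5674, np.float64(0.0098))
```

View pics/scene9.png

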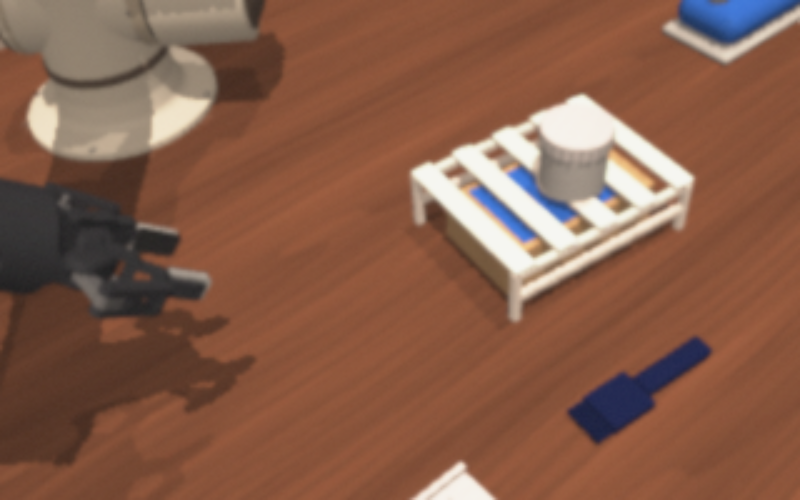

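View pics/side9.png

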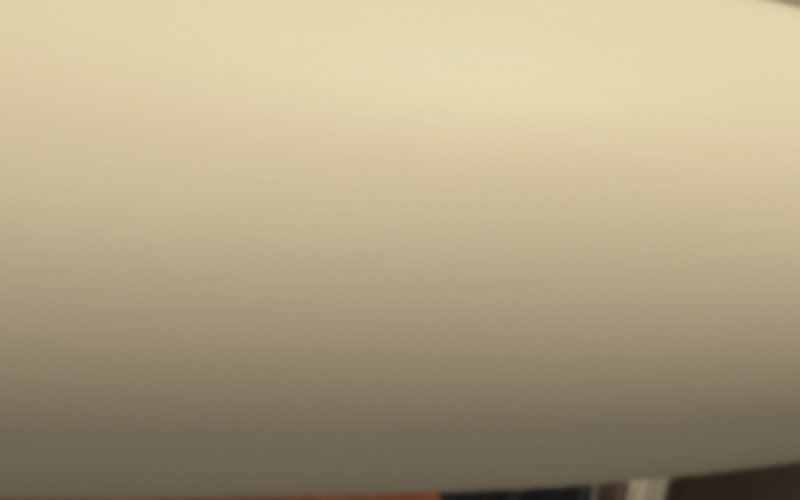

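The carton is flat under the rack, and the tin, comb and plate are unchanged. One last number: where the rear face sits along the rack.

Run:
```python
from meas import *
f=cam("scene"); P=cloud(f); d=P-O; al=d@A; pe=d@Px; z=P[...,2]
hsv=cv2.cvtColor(f["frame"],cv2.COLOR_RGB2HSV)
m=(z>.01)&(z<.045)&(abs(pe-.004)<.045)&(al>-.15)&(al<-.05)&(hsv[...,1]>60)
print(m.sum(),np.percentile(al[m],[5,25,50,75,95]).round(4)); where()
```

```text
134 [-0.0985 -0.098  -0.0974 -0.0969 -0.0964]
along -0.3706 perp 0.0040 z 0.1656 F [ 0.3 -0.5 -0.3] t 13.5 q [-0.64  0.35  0.13  1.88  0.71  0.85]
```

The rear face is at -97.4 mm, so the far end is at about +93 mm. Both are inside the rack's ±115 mm, so I'm handing in.

```bash
python3 -c "
from station import r, probe_bus, grab_frame, finish_job
print(finish_job())"
```

```text
the job is handed in; nothing more can be done
None
```

The carton was tipped onto a broad face, lined up and slid fully under the rack, about 18 mm inside one end and 22 mm inside the other; the tin, plate and comb show no movement in the final scene view, and the job was handed in at 13.5 s of the 67 s allowed.

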